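# Open the hot chocolate melter with its lid lifter

### The arm

A 6-joint arm with a two-finger parallel gripper is mounted at the origin on a cart in front of the work surface, level with it; the furniture and walls round the work are solid. World frame = base frame: x ahead of the robot, y to its left, z up, the work surface at z = 0. Lengths are in mm, angles in rad, forces in N, time in s.
With the tool pointing down it reaches from about 275 to 1000 mm from the base axis. Payload 8.4 kg.
Tool frame: the origin (TCP) lies at the very end of the fingers, on their centre line; the grasp point (between the pads) lies 19 mm behind it; z points along the fingers, y is the direction in which the jaws open and shut (so a half turn about z gives the same grasp; the last joint's range is limited). The gripper opens to 85 mm and grips with 20 to 120 N. Pads are 22 mm wide; open, the fingers measure 114 mm over their backs; the gripper's body (76 mm by 85 mm) begins 54 mm behind the grasp point. The pads swing forward as they close: fully open they stand 13 mm farther back than shut.
Start: joints at [-1.342, 0.353, 1.633, -0, 1.155, -0.002], TCP at [142.971, -608.43, 231.281] pointing down, gripper open.
Joint ranges: [-2.63, 2.63], [-0.92, 2.1], [0.06, 2.66], [-1.3, 4.44], [0, 2.69], [-3.02, 3.02]. Speed limits (rad/s): [2.22, 2.22, 2.79, 3.14, 3.14, 3.14].

### API

Orientations are given as [roll, pitch, yaw] about the fixed x, y, z axes, in that order (R = Rz(yaw) Ry(pitch) Rx(roll)).
In Python, from rig import r gives the robot as it stands.
- The arm moves only by the tool move_arm, never from a script. Its argument "increments" is a list of rows, each an object of numbers: "tx", "ty", "tz": the shift along the tool's x, y, z in cm; "rx", "ry", "rz": the turn, a rotation vector about the tool's x, y, z in degrees; "gripper": the gripper's target within -1 to 1 (fully open at 1, half-way at 0, shut at -1). A call has 1 to 12 rows; each row shifts and turns the commanded pose from where the row before left it, along the tool's axes as they then stand; what a row does not reach is not made up. A row lasts 1/10 s, in which the tool goes at most 50 mm and 8.59 degrees, less where a joint would pass 70% of its speed; a pose out of reach is approached as far as the arm can. A call is refused whole if a number of a shift passes 5 or a number of a turn 8.59, either way. A call with a gripper value outside its range is refused whole. The fingers move at their own pace and stop on an object; "squeeze" is the grip in N (left out, the last holds). Time passes only in rows, so rows that do not move let the fingers close. It gives the time, the measured TCP pose, the force and the opening at its end, in the units of the state.
- r.sense(): the state, without advancing time (a new reading comes with each control period).
- r.grab_frame(name): name is "scene" or "top" or "wrist"; returns (picture, depth): 480x640x3 uint8, red, green, blue; 480x640 float32, mm along the optical axis (not along the pixel's ray), 0 where there is no reading.
- r.camera_model(name): a dict with "fx", "fy", "cx", "cy" (pixels), "k1" (the pictures are not rectified: a ray, as slopes to the right and down, at radius r is drawn at 1 + k1 r^2 times it, then the intrinsics apply), "R" (3x3) and "t" (3): a world point X has camera coordinates R X + t; the wrist camera has in their place "hand_eye" (4x4, takes a point from camera to tool coordinates, whose origin is the TCP and whose axes are the flange's). Camera axes: x right, y down, z forward; pixel columns grow to the right and rows downward; lengths in mm; the calibration is good to about 2 mm. A picture is of the moment at which its call begins: read the wrist's pose just before it. camera_model takes no time and is no camera call.
- r.sign_off(): hands the job in, once; it reports no verdict.
Trained networks look in the newest picture that a camera, given by its name, has taken for a name from the list of things; names that differ only in an ending like _2 or _b are one class to them, and where a whole thing is asked for, a point or a joint stands for the part that bears it (a point fixed in the world has none). Each returns a list of dicts, best first, with "confidence" (0 to 1); they miss things now and then, are a little off and sometimes report something else, mostly with a low value. They report only what shows in the picture. A call takes as long as a camera call.
- r.cut_out(query, camera): "mask" (480x640 bool, what is visible of it) and "bbox" ([left, top, right, bottom] in pixels, round what is visible of it).
- r.place_of(query, camera): "location" ([row, column] in pixels: a listed point, or the origin of a listed thing).
The state is a dict: "clock": time; "qpos": joint angles; "qvel": joint speeds; "joint_efforts": joint torques, N m; "eef_pos": TCP position; "tcp_rot": TCP orientation; "contact_force": force on the tool from outside, world axes, zero at the start; "wrist_torque": the same for the moment, N m; "opening": opening from 0.0 (shut) to 1.0 (fully open).
Only numpy, scipy, OpenCV 4.12 (cv2) and the standard library are available. Lean on these libraries where they do the work, as an engineer would, in place of code of your own. Each camera call takes 0.05 s, during which the arm holds its last target. There are 200 camera calls.

### The job

The chocolate melter is preheated and must be opened for filling, but its lid is too hot to touch and the lid lifter was left lying on the counter. Hang the lifter by its T-handle in the two-pronged stand and let go so that it swings hook-down, then take it again by the handle, hook the lid's loop, lift the lid off level and set it down gently, level and centred on the red trivet. Unhook the lifter and hang it back in its stand; never touch the melter or its lid with the gripper or arm, and leave the jar, mint tin and scoop where they are.

Things in the scene. Friction and masses are not known exactly. Their poses are not given: they have to be found in the camera images.
- lifter_shank (a point): Lid lifter, 0.14 kg: wooden T-handle, round steel shank 8 mm thick, hook at its end; 116 mm wide, 144 mm long, flat in one plane. Point: on the shank's axis, 47 mm from the handle's axis, near the centre of mass; shank straight and bare 15 to 76 mm from the handle's axis. Lifter axes: z along the shank from hook to handle, y along the handle, x normal to its flat.
- lifter: The lifter's frame, origin at its handle's middle. It starts lying flat on the worktop, x down, z (handle end) pointing away from the robot within 0.6 rad, shank axis there about 8 mm above the worktop. Hanging hook-down, z points up.
- lifter_bar (a point): Middle of the lifter's handle, on its axis; lifter axes. The middle 40 mm is a square grip, 18 mm along x and along z; beside it the handle is a round neck 14 mm thick out to 48 mm from the middle, then 20 mm thick knobs, 10 mm long.
- lifter_hook (a point): Saddle of the hook, where a load hangs: upper face of its 8 mm rod at the lowest place, 126 mm below the handle's axis, straight under its middle; lifter axes. The hook opens to -y: its up-turned tip, at y = -18 mm, ends 13 mm above the saddle; its back is at y = +17.5 mm. The rod's underside is 8 mm below the saddle.
- stand: Lifter stand, fixed: dark steel foot 90 x 104 mm, 11 mm high, with two wire uprights 68 mm apart along its y, each ending in an open-topped U. Origin at the middle of its underside, z up, x away from the robot within 0.35 rad. Nothing stands between the uprights above the foot: a shank whose handle lies in the U's swings down between them by itself, the handle turning in the U's.
- stand_cradle (a point): Midway between the stand's two U's, 165 mm above the worktop, where the handle's axis lies when its two round necks rest in the U's; stand axes. The tips of the U's stand 17 mm above this point; a U is 27 mm wide inside at its mouth (along x).
- lid: The melter's lid, hot, loose on it: metal, 131 mm across, 0.20 to 0.39 kg, balanced about its centre; its plug, 106 mm wide and 7 mm deep, drops into the rim with at least 5 mm play. Origin at the centre of its underside (under the plug), z up.
- lid_base (a point): Centre of the lid's underside (bottom of the plug), 53 mm below lid_loop; lid axes.
- lid_loop (a point): Underside of the crown of the lid's loop handle, where the hook lifts it. The loop is an arch of 7 mm steel rod standing in the lid's x-z plane, 61 mm wide inside (along x), with 37 mm free height from this point down to the lid. The hook goes through it along the lid's y, from either side. Lid axes; the lid's x points away from the robot within 0.7 rad.
- melter: Chocolate melter, fixed, hot: round steel pot 134 mm across and 70 mm high, with a black control pod towards the robot that reaches 86 mm from the axis and two black side grips that reach 83 mm. Origin at the middle of its underside, z up.
- melter_rim (a point): Middle of the melter's rim, 70 mm above the worktop, melter axes. The lid's underside starts 7 mm below it.
- trivet: Round dark red ribbed trivet, fixed, 142 mm across and 8 mm thick; origin at the middle of its underside.
- trivet_top (a point): Centre of the trivet's top, 8 mm above the worktop.
- sweet_jar: Clear jar of sweets with a white lid, 64 mm across and 100 mm high, at the left end; origin at the middle of its foot. Leave alone.
- mint_tin: Red and white flat mint tin, 60 x 90 x 22 mm, at the left end; origin at the middle of its underside. Leave alone.
- scoop: Metal candy scoop lying at the right, 46 x 167 x 47 mm, long along its y; origin under its middle. Leave alone.

How it is judged:
By the outcome, as a careful person would: the job done as asked, in the order asked, and still so for the second after the job is handed in, with the robot touching nothing.
It also fails if it takes over 72 s, if anything falls off the work surface, if the arm or the gripper's body presses on something with over 40 N, if the wrist force passes 120 N, or if a joint passes its speed limit or range.

## Working session

There is one attempt and no reset: what is moved stays moved. The work goes in short steps, Python scripts to look and compute and a tool call to move; the robot and the scene stay as the last step left them, time stands still between calls to the robot, and variables do not carry over. Pictures are saved under pics/ and viewed, about 8 in all and at most 12, crops included, and the job is handed in when it is done.

Besides the shell and the picture viewer there is one more tool, called after "Call:" as a command line: name --argument value ..., lists and objects as JSON in quotes. move_arm: Moves the arm, as the interface text tells. Its arguments: {"type":"object","properties":{"increments":{"type":"array","items":{"type":"object","properties":{"tx":{"type":"number"},"ty":{"type":"number"},"tz":{"type":"number"},"rx":{"type":"number"},"ry":{"type":"number"},"rz":{"type":"number"},"gripper":{"type":"number"}}}},"squeeze":{"type":"number"}},"required":["increments"]}

```bash
mkdir -p pics; ls
cat > h.py <<'E'
import numpy as np,cv2
from rig import r
from scipy.spatial.transform import Rotation as Ro
def cam(n):
    m=r.camera_model(n)
    if 'hand_eye' in m:
        s=r.sense();T=np.eye(4);T[:3,:3]=Ro.from_euler('xyz',s['tcp_rot']).as_matrix();T[:3,3]=s['eef_pos']
        C=T@np.array(m['hand_eye'])
    else:
        C=np.eye(4);R=np.array(m['R']);C[:3,:3]=R.T;C[:3,3]=-R.T@np.array(m['t'])
    return m,C
def ray(m,C,row,col):
    K=np.array([[m['fx'],0,m['cx']],[0,m['fy'],m['cy']],[0,0,1.]])
    p=cv2.undistortPoints(np.array([[[col,row]]],float),K,np.array([m['k1'],0,0,0.]))[0,0]
    return C[:3,3],C[:3,:3]@np.array([p[0],p[1],1])
def atz(m,C,rc,z):
    o,d=ray(m,C,*rc);return o+d*(z-o[2])/d[2]
def proj(m,C,X):
    X=np.atleast_2d(X);p=(X-C[:3,3])@C[:3,:3];s=p[:,:2]/p[:,2:]
    s=s*(1+m['k1']*(s**2).sum(1,keepdims=True));return s*[m['fx'],m['fy']]+[m['cx'],m['cy']]
def cloud(m,C,dep,mask):
    v,u=np.nonzero(mask&(dep>0));K=np.array([[m['fx'],0,m['cx']],[0,m['fy'],m['cy']],[0,0,1.]])
    p=cv2.undistortPoints(np.stack([u,v],1).astype(float)[:,None],K,np.array([m['k1'],0,0,0.]))[:,0]
    d=dep[v,u][:,None];return np.hstack([p*d,d])@C[:3,:3].T+C[:3,3]
def save(n,img):cv2.imwrite('pics/'+n+'.png',img[:,:,::-1])
E
python3 - <<'E'
from h import *
Z=dict(lifter_shank=8,lifter_bar=8,lifter_hook=8,stand_cradle=165,stand=0,lid_loop=116,lid=63,melter_rim=70,trivet_top=8)
print(r.sense())
for n in ['top','scene']:
    m,C=cam(n);img,dep=r.grab_frame(n);save(n+'0',img)
    print(n,m,C[:3,3])
    for q,z in Z.items():
        for o in r.place_of(q,n)[:2]:
            print(q,round(o['confidence'],2),np.round(o['location']),np.round(atz(m,C,o['location'],z),1))
E
```

```text
pics
{'clock': 0.0, 'qpos': array([-1.34238386e+00,  3.53665466e-01,  1.63412885e+00, -3.49929789e-06,
        1.15524227e+00, -2.39763700e-03]), 'qvel': array([ 0.00035235,  0.00066309,  0.00110683, -0.00074791,  0.00106167,
       -0.0007207 ]), 'joint_efforts': array([-1.06638960e-03, -6.05253267e+01, -3.42073882e+01, -2.45911724e-04,
        9.29509057e-03, -3.15510681e-05]), 'eef_pos': array([ 142.86861868, -607.94985054,  230.55314926]), 'tcp_rot': array([-3.14014873e+00, -2.62571496e-07,  2.30811518e-01]), 'contact_force': array([0.30157582, 0.13127618, 0.17809567]), 'wrist_torque': array([ 0.07851759, -0.03274681, -0.00058724]), 'opening': 1.0006840846353844}
top {'fx': 479.67771181882705, 'fy': 479.67771181882705, 'cx': 321.6059871658451, 'cy': 237.69709693965345, 'k1': -0.0954677293727225, 'R': array([[ 2.87728014e-02, -9.99585915e-01,  3.52730522e-04],
       [-9.97542793e-01, -2.87365378e-02, -6.38951254e-02],
       [ 6.38788037e-02,  1.48657797e-03, -9.97956556e-01]]), 't': array([ -60.12423476,  509.9749776 , 1500.63009678])} [ 414.59335094  -47.67522662 1530.16976668]
[... 659 characters left out ...]
6365e-02, -4.20177517e-01, -9.06343535e-01],
       [ 9.45340490e-02,  9.01400122e-01, -4.22541281e-01]]), 't': array([-489.91551029,   96.75341575, 1702.78542904])} [  330.57837995 -1545.45329796   806.93784554]
lifter_shank 0.85 [332. 324.] [ 463.1 -410.4    8. ]
lifter_bar 0.78 [333. 346.] [ 515.5 -421.1    8. ]
lifter_hook 0.8 [334. 294.] [ 390.4 -412.7    8. ]
stand_cradle 0.83 [239. 331.] [ 500.9 -230.8  165. ]
stand_cradle 0.24 [240. 314.] [ 458.9 -229.3  165. ]
stand 0.86 [296. 332.] [ 505.2 -234.4    0. ]
lid 0.73 [237. 312.] [474.8   0.9  63. ]
lid 0.45 [225. 304.] [457.9  88.9  63. ]
trivet_top 0.69 [224. 303.] [465.3 218.1   8. ]
trivet_top 0.55 [333. 324.] [ 461.8 -413.6    8. ]
```

Run:
```python
import cv2
a=cv2.imread('pics/top0.png');b=cv2.imread('pics/scene0.png')
c=cv2.resize(a[190:310,200:480],None,fx=2.85,fy=2.85,interpolation=cv2.INTER_CUBIC)
cv2.imwrite('pics/topcrop.png',c)
c=cv2.resize(b[170:400,180:480],None,fx=2.6,fy=2.6,interpolation=cv2.INTER_CUBIC)
cv2.imwrite('pics/scenecrop.png',c)
```

```text
(no output)
```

View pics/topcrop.png

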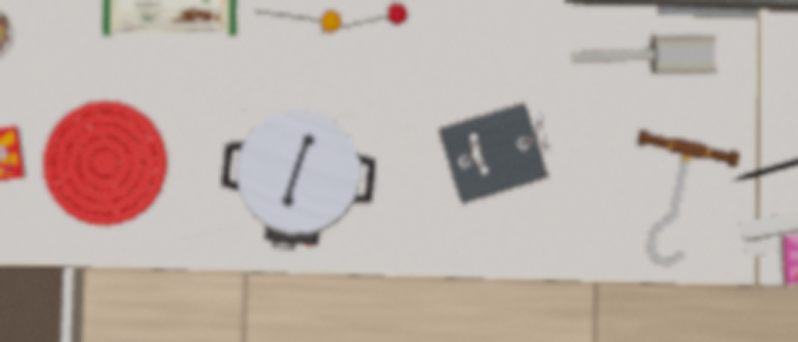

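View pics/scenecrop.png

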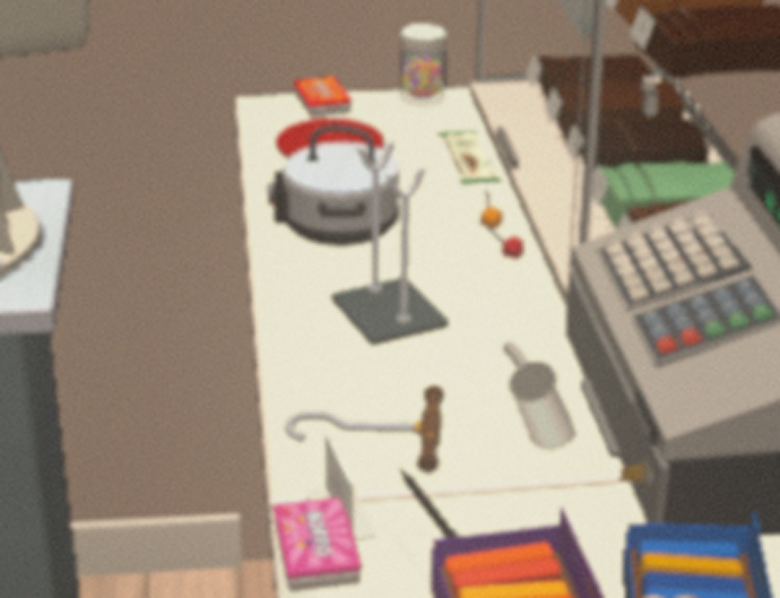

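Run:
```python
from h import *
print(np.round(r.camera_model('wrist')['hand_eye'],3),r.camera_model('wrist')['fx'],r.camera_model('wrist')['k1'])
for n in ['top','scene']:
    m,C=cam(n);img,dep=r.grab_frame(n)
    for q in ['lifter','stand','lid','trivet','melter']:
        for o in r.cut_out(q,n)[:1]:
            k=o['mask'];P=cloud(m,C,dep,k)
            print(n,q,round(o['confidence'],2),o['bbox'],k.sum(),np.round(np.median(P,0)),'z5-95',np.round(np.percentile(P[:,2],[2,50,98])))
            if q=='lid':
                T=P[P[:,2]>100]
                if len(T)>5:
                    c=T.mean(0);u=np.linalg.svd((T-c)[:,:2])[2][0];print(' loop',len(T),c.round(1),np.degrees(np.arctan2(u[1],u[0])), T.max(0).round(),T.min(0).round())
                D=P[(P[:,2]>60)&(P[:,2]<90)];(cc,rad)=cv2.minEnclosingCircle(D[:,:2].astype(np.float32));print(' disc',cc,rad)
            if q=='trivet':
                v,u=np.nonzero(k);W=np.array([atz(m,C,(a,b),8) for a,b in zip(v,u)]);print(' ctr',W.mean(0),np.ptp(W,axis=0))
            if q=='stand':
                T=P[P[:,2]>140];print(' up',len(T),T.mean(0) if len(T) else 0)
                B=P[(P[:,2]<25)&(P[:,2]>3)];rr=cv2.minAreaRect(B[:,:2].astype(np.float32));print(' foot',rr)
            if q=='lifter':
                v,u=np.nonzero(k);W=np.array([atz(m,C,(a,b),8) for a,b in zip(v,u)])
                H=W[W[:,0]>485];print(' handle',H.mean(0),np.linalg.svd((H-H.mean(0))[:,:2])[2][0])
```

```text
[[ 0.00000e+00 -9.60000e-01 -2.81000e-01  7.14170e+01]
 [ 1.00000e+00  0.00000e+00 -1.00000e-03  1.07900e+00]
 [ 1.00000e-03 -2.81000e-01  9.60000e-01 -1.42547e+02]
 [ 0.00000e+00  0.00000e+00  0.00000e+00  1.00000e+00]] 340.19546896448946 -0.02936716195660187
top lifter 0.89 [425.3, 233.8, 461.0, 283.8] 267 [ 506. -418.   14.] z5-95 [-2. 14. 22.]
 handle [ 509.8595458  -425.71701334    8.        ] [-0.20776962 -0.97817779]
top stand 0.56 [354.0, 225.2, 394.1, 262.3] 926 [ 500. -209.   11.] z5-95 [  3.  11. 173.]
 up 65 [ 498.16143886 -202.99954124  166.92489725]
 foot ((499.9654541015625, -208.55274963378906), (89.3152084350586, 105.58192443847656), 18.395471572875977)
top lid 0.72 [279.3, 231.0, 325.4, 271.7] 1462 [470.   5.  76.] z5-95 [ 67.  76. 117.]
 loop 59 [469.7   6.8 117.3] 162.86486742968904 [504.  20. 127.] [438.  -5. 103.]
 disc (470.3360595703125, 6.041848182678223) 66.33403778076172
top trivet 0.73 [213.4, 222.4, 258.3, 270.0] 1527 [476. 226.   7.] z5-95 [-0.  7. 14.]
 ctr [475.73204778 225.97765841   8.        ] [1.38086079e+02 1.41745386e+02 2.27373675e-13]
top melte
[... 261 characters left out ...]
3 [292.5, 318.8, 351.0, 352.4] 263 [ 507. -427.   16.] z5-95 [ 5. 16. 21.]
 up 0 0
 foot ((453.38433837890625, -417.7256164550781), (122.14212799072266, 134.96359252929688), 77.50653076171875)
scene lid 0.84 [290.6, 218.7, 334.5, 246.2] 684 [465.  -7.  78.] z5-95 [ 69.  78. 123.]
 loop 72 [473.  -15.2 120.6] -84.6271374663349 [506.  18. 182.] [ 436. -246.  100.]
 disc (467.9788513183594, 1.5292959213256836) 70.31571960449219
scene trivet 0.53 [284.5, 215.5, 329.0, 232.5] 344 [458. 236.   9.] z5-95 [  2.   9. 121.]
 ctr [466.40596527 243.75572134   8.        ] [1.39584682e+02 1.13163893e+02 2.27373675e-13]
scene melter 0.67 [280.5, 235.4, 333.5, 264.3] 928 [454. -50.  41.] z5-95 [ 2. 41. 73.]
```

Call:
move_arm --increments '[{"rz": 8.36}, {"rz": 8.36}, {"rz": 8.36}, {"tx": 3.05, "ty": -2.82, "tz": 0.6}, {"tx": 3.05, "ty": -2.82, "tz": 0.6}, {"tx": 3.05, "ty": -2.82, "tz": 0.6}, {"tx": 3.05, "ty": -2.82, "tz": 0.6}, {"tx": 3.05, "ty": -2.82, "tz": 0.6}, {"tx": 3.05, "ty": -2.82, "tz": 0.6}, {"tx": 3.05, "ty": -2.82, "tz": 0.6}, {"tx": 3.05, "ty": -2.82, "tz": 0.6}, {"tx": 3.05, "ty": -2.82, "tz": 0.6}]'

```text
invalid input
```

Run:
```python
from h import *
s=r.sense();print(s['clock'],s['eef_pos'],s['tcp_rot'])
m,C=cam('wrist');img,dep=r.grab_frame('wrist')
for q in ['lifter_shank','lifter_bar','lifter_hook']:
    for o in r.place_of(q,'wrist')[:1]: print(q,o['confidence'],o['location'],atz(m,C,o['location'],8).round(1))
o=r.cut_out('lifter','wrist')[0];k=o['mask'];v,u=np.nonzero(k)
W=np.array([atz(m,C,(a,b),8) for a,b in zip(v,u)])[:,:2]
P=cloud(m,C,dep,k);print(np.percentile(P[:,2],[5,50,95]))
z=np.array([.979,-.205]);y=np.array([.205,.979])
for it in range(3):
    a=W@z;H=W[a>a.max()-20];c=H.mean(0);y=np.linalg.svd(H-c,full_matrices=False)[2][0];y*=np.sign(y[1]);z=np.array([y[1],-y[0]])
print('handle',c,np.arctan2(z[1],z[0]),'w',np.ptp(H@y))
d=(c-W)@z;S=W[(d>20)&(d<72)];cs=S.mean(0);w=np.linalg.svd(S-cs,full_matrices=False)[2][0];print('shank',cs,np.arctan2(w[1],w[0]),'off',(S-c)@y@np.ones(len(S))/len(S))
img=img.copy();img[k]=img[k]//2+[0,100,0];save('w1',img)
```

```text
1.6 [ 142.96422108 -608.43800417  231.29028212] [ 3.14158786e+00 -2.23237639e-05  2.30739946e-01]Traceback (most recent call last):
  File "<stdin>", line 6, in <module>
IndexError: list index out of range
```

Call:
move_arm --increments '[{"tx": 0, "ty": 0, "tz": 0, "rx": 0, "ry": 0, "rz": 8.36, "gripper": 1}, {"tx": 0, "ty": 0, "tz": 0, "rx": 0, "ry": 0, "rz": 8.36, "gripper": 1}, {"tx": 0, "ty": 0, "tz": 0, "rx": 0, "ry": 0, "rz": 8.36, "gripper": 1}]' --squeeze 60

```text
clock: 2.15
eef_pos: [143.0, -608.4, 231.3]
tcp_rot: [3.142, -0.0, -0.213]
contact_force: [0.4, -0.4, 0.3]
opening: 1.0
```

Call:
move_arm --increments '[{"tx": 3.05, "ty": -2.82, "tz": 0.6}]'

```text
invalid input
```

Call:
move_arm --increments '[{"tx": 3.05, "ty": -2.82, "tz": 0.6, "rx": 0, "ry": 0, "rz": 0, "gripper": 1}, {"tx": 3.05, "ty": -2.82, "tz": 0.6, "rx": 0, "ry": 0, "rz": 0, "gripper": 1}, {"tx": 3.05, "ty": -2.82, "tz": 0.6, "rx": 0, "ry": 0, "rz": 0, "gripper": 1}, {"tx": 3.05, "ty": -2.82, "tz": 0.6, "rx": 0, "ry": 0, "rz": 0, "gripper": 1}, {"tx": 3.05, "ty": -2.82, "tz": 0.6, "rx": 0, "ry": 0, "rz": 0, "gripper": 1}, {"tx": 3.05, "ty": -2.82, "tz": 0.6, "rx": 0, "ry": 0, "rz": 0, "gripper": 1}, {"tx": 3.05, "ty": -2.82, "tz": 0.6, "rx": 0, "ry": 0, "rz": 0, "gripper": 1}, {"tx": 3.05, "ty": -2.82, "tz": 0.6, "rx": 0, "ry": 0, "rz": 0, "gripper": 1}, {"tx": 3.05, "ty": -2.82, "tz": 0.6, "rx": 0, "ry": 0, "rz": 0, "gripper": 1}, {"tx": 0, "ty": 0, "tz": 0, "rx": 0, "ry": 0, "rz": 0, "gripper": 1}]'

```text
clock: 3.15
eef_pos: [467.3, -413.7, 176.5]
tcp_rot: [-3.14, -0.001, -0.203]
contact_force: [0.5, -1.2, 0.3]
opening: 0.998
```

```bash
cat > l1.py <<'E'
from h import *
s=r.sense();print(s['clock'],s['eef_pos'],s['tcp_rot'])
m,C=cam('wrist');img,dep=r.grab_frame('wrist');save('w1',img)
for q in ['lifter_shank','lifter_bar','lifter_hook']:
    for o in r.place_of(q,'wrist')[:1]: print(q,o['confidence'],o['location'],atz(m,C,o['location'],8).round(1))
o=r.cut_out('lifter','wrist')[0];k=o['mask'];v,u=np.nonzero(k)
W=np.array([atz(m,C,(a,b),8) for a,b in zip(v,u)])[:,:2]
P=cloud(m,C,dep,k);print(np.percentile(P[:,2],[5,50,95]))
z=np.array([.979,-.205]);y=np.array([.205,.979])
for it in range(3):
    a=W@z;H=W[a>a.max()-20];c=H.mean(0);y=np.linalg.svd(H-c,full_matrices=False)[2][0];y*=np.sign(y[1]);z=np.array([y[1],-y[0]])
print('handle',c,np.arctan2(z[1],z[0]),'w',np.ptp(H@y))
d=(c-W)@z;S=W[(d>20)&(d<72)];cs=S.mean(0);w=np.linalg.svd(S-cs,full_matrices=False)[2][0];print('shank',cs,np.arctan2(w[1],w[0]),'off',((S-c)@y).mean())
img=img.copy();img[k]=img[k]//2+np.array([0,100,0],np.uint8);save('w1',img)
E
python3 l1.py
```

```text
3.15 [ 467.26619627 -413.69569175  176.50343383] [-3.14035567e+00 -5.12273241e-04 -2.03312853e-01]
lifter_shank 0.84 [219.2, 324.2] [ 465.6 -419.8    8. ]
lifter_bar 0.66 [223.8, 101.9] [ 504.  -211.4    8. ]
lifter_hook 0.91 [296.1, 324.3] [ 388.  -404.4    8. ]
[ 5.82704531 15.12546409 19.50842265]
handle [ 512.51823401 -428.42610899] -0.19947728435831083 w 119.1608581730319
shank [ 467.59268834 -418.34489714] 2.9540057310134493 off 0.9789926666216877
```

View pics/w1.png

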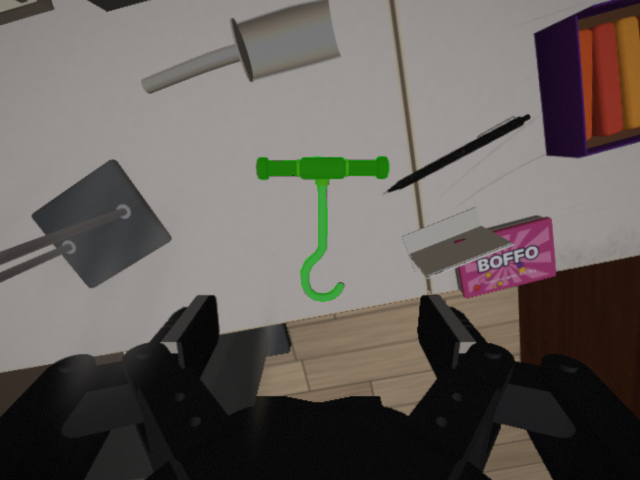

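Call:
move_arm --increments '[{"tx": 0, "ty": 0.56, "tz": 4, "rx": 0, "ry": 0, "rz": 0, "gripper": 0}, {"tx": 0, "ty": 0, "tz": 4.5, "rx": 0, "ry": 0, "rz": 0, "gripper": 0}, {"tx": 0, "ty": 0, "tz": 4.5, "rx": 0, "ry": 0, "rz": 0, "gripper": 0}, {"tx": 0, "ty": 0, "tz": 2.5, "rx": 0, "ry": 0, "rz": 0, "gripper": 0}, {"tx": 0, "ty": 0, "tz": 1.1, "rx": 0, "ry": 0, "rz": 0, "gripper": 0}, {"tx": 0, "ty": 0, "tz": 0.8, "rx": 0, "ry": 0, "rz": 0, "gripper": 0}, {"tx": 0, "ty": 0, "tz": 0, "rx": 0, "ry": 0, "rz": 0, "gripper": 0}]' --squeeze 60

```text
clock: 4.1
eef_pos: [462.5, -422.5, 3.5]
tcp_rot: [3.141, -0.0, -0.208]
contact_force: [0.2, -0.6, 0.9]
opening: 0.5
```

Call:
move_arm --increments '[{"tx": 0, "ty": 0, "tz": 0, "rx": 0, "ry": 0, "rz": 0, "gripper": -1}, {"tx": 0, "ty": 0, "tz": 0, "rx": 0, "ry": 0, "rz": 0, "gripper": -1}, {"tx": 0, "ty": 0, "tz": 0, "rx": 0, "ry": 0, "rz": 0, "gripper": -1}, {"tx": 0, "ty": 0, "tz": 0, "rx": 0, "ry": 0, "rz": 0, "gripper": -1}, {"tx": 0, "ty": 0, "tz": 0, "rx": 0, "ry": 0, "rz": 0, "gripper": -1}, {"tx": 0, "ty": 0, "tz": 0, "rx": 0, "ry": 0, "rz": 0, "gripper": -1}, {"tx": 0, "ty": 0, "tz": 0, "rx": 0, "ry": 0, "rz": 0, "gripper": -1}]'

```text
clock: 4.8
eef_pos: [463.3, -422.5, 4.8]
tcp_rot: [3.141, -0.002, -0.207]
contact_force: [-0.3, 1.4, 5.6]
opening: 0.058
```

Call:
move_arm --increments '[{"tx": 0, "ty": 0, "tz": -0.5, "rx": 0, "ry": 0, "rz": 0, "gripper": -1}, {"tx": 0, "ty": 0, "tz": -1.5, "rx": 0, "ry": 0, "rz": 0, "gripper": -1}, {"tx": 0, "ty": 0, "tz": -3, "rx": 0, "ry": 0, "rz": 0, "gripper": -1}, {"tx": 0, "ty": 0, "tz": -4.5, "rx": 0, "ry": 0, "rz": 0, "gripper": -1}, {"tx": 0, "ty": 0, "tz": -4.5, "rx": 0, "ry": 0, "rz": 0, "gripper": -1}, {"tx": 0, "ty": 0, "tz": -4.5, "rx": 0, "ry": 0, "rz": 0, "gripper": -1}, {"tx": 0, "ty": 0, "tz": 0, "rx": 0, "ry": 0, "rz": 0, "gripper": -1}, {"tx": 0, "ty": 0, "tz": 0, "rx": 0, "ry": 0, "rz": 0, "gripper": -1}]'

```text
clock: 5.6
eef_pos: [463.1, -422.4, 190.6]
tcp_rot: [3.14, -0.003, -0.207]
contact_force: [0.3, 0.3, -1.5]
opening: 0.057
```

```bash
cat > l2.py <<'E'
from h import *
import sys
s=r.sense();print(s['clock'],s['eef_pos'],s['tcp_rot'],s['opening'])
T=Ro.from_euler('xyz',s['tcp_rot']).as_matrix()
m,C=cam('wrist');img,dep=r.grab_frame('wrist')
o=r.cut_out('lifter','wrist')[0];k=o['mask'];print(o['confidence'],o['bbox'])
P=cloud(m,C,dep,k);L=(P-s['eef_pos'])@T  # tool coords
print('tool pct',np.percentile(L,[2,50,98],axis=0).round(1))
a=L[:,0];H=L[a>np.percentile(a,99.5)-19];print('handle tool',H.mean(0).round(1),np.linalg.svd((H-H.mean(0))[:,:3],full_matrices=False)[2][0],np.ptp(H[:,1]))
S=L[(a<H[:,0].mean()-15)&(abs(L[:,1])<8)];S=S[S[:,2]>-25];print('shank',S.mean(0),np.polyfit(S[:,0],S[:,1],1),np.polyfit(S[:,0],S[:,2],1), len(S))
save(sys.argv[1],img)
E
python3 l2.py w2
```

```text
5.6 [ 463.10736274 -422.35383947  190.60467947] [ 3.13976293e+00 -3.03813156e-03 -2.06867445e-01] 0.05732901648916132
0.57 [169.2, 172.3, 469.4, 375.6]
tool pct [[-20.4 -53.4 -15.1]
 [ 49.1   0.9 -11.7]
 [ 58.2  55.6  -3.4]]
handle tool [ 50.3   0.8 -11.3] [-0.00737943  0.99930805 -0.03645493] 197.38732354060957
shank [ 6.59677747  0.71025035 -6.02893967] [0.00790333 0.65811384] [-0.62338959 -1.91657729] 1896
```

View pics/w2.png

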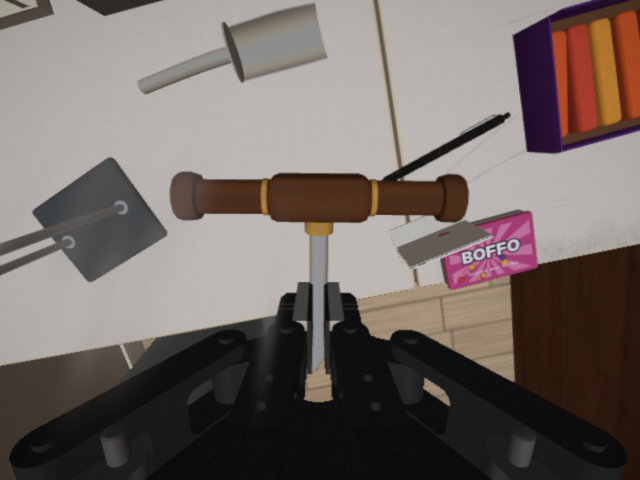

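Run:
```python
from h import *
m,C=cam('wrist');img=cv2.imread('pics/w2.png')[:,:,::-1]
for (c,rr) in [((33,212),0),((113,158),0),((166,232),0),((88,283),0)]: print(atz(m,C,(rr or c[1],c[0]) if 0 else (c[1],c[0]),11).round(1))
A=[atz(m,C,(b,a),11)[:2] for a,b in [(33,212),(113,158),(166,232),(88,283)]];print(np.mean(A,0),cv2.minAreaRect(np.array(A,np.float32)))
for a,b in [(122,207),(68,247)]: print('base',atz(m,C,(b,a),11)) 
m,C=cam('top');img,dep=r.grab_frame('top')
g=img.astype(int);k=(g.max(2)<95);k[:, :345]=0;k[:,400:]=0;k[:220]=0;k[268:]=0
n,l,st,ce=cv2.connectedComponentsWithStats(k.astype(np.uint8));i=1+st[1:,4].argmax();v,u=np.nonzero(l==i)
W=np.array([atz(m,C,(a,b),11)[:2] for a,b in zip(v,u)],np.float32);print(len(W),cv2.minAreaRect(W))
P=cloud(m,C,dep,(np.ones(k.shape,bool)));Q=P[(abs(P[:,0]-500)<70)&(abs(P[:,1]+208)<70)&(P[:,2]>150)&(P[:,2]<195)]
e=np.array([-.3,.95]);a=(Q[:,:2]-[500,-208])@e;print(len(Q),Q[a>0].mean(0),(a>0).sum(),Q[a<0].mean(0))
m,C=cam('scene');img,dep=r.grab_frame('scene')
P=cloud(m,C,dep,(np.ones(k.shape,bool)));Q=P[(abs(P[:,0]-500)<70)&(abs(P[:,1]+208)<70)&(P[:,2]>150)&(P[:,2]<195)]
a=(Q[:,:2]-[500,-208])@e;print(len(Q),Q[a>0].mean(0),(a>0).sum(),Q[a<0].mean(0))
```

```text
[ 523.8 -150.    11. ]
[ 555.2 -247.5   11. ]
[ 477.2 -273.1   11. ]
[ 442.  -174.7   11. ]
[ 499.55581461 -211.31617888] ((498.66693115234375, -211.31661987304688), (85.44578552246094, 104.38703918457031), 17.852455139160156)
base [ 509.82513322 -239.18412636   11.        ]
base [ 482.909013   -170.04062493   11.        ]
635 ((498.6741638183594, -208.0942840576172), (80.75069427490234, 95.61271667480469), 18.762849807739258)
76 [ 488.96089514 -175.4518295   169.09003143] 37 [ 509.95585377 -240.3437863   167.15545098]
50 [nan nan nan] 0 [ 517.40739441 -241.09778608  165.12293845]<stdin>:14: RuntimeWarning: Mean of empty slice.
  ret = um.true_divide(
```

Call:
move_arm --increments '[{"tx": 0, "ty": 0, "tz": 0, "rx": 0, "ry": 0, "rz": -7.46, "gripper": -1}, {"tx": 0, "ty": 0, "tz": 0, "rx": 0, "ry": 0, "rz": -7.46, "gripper": -1}, {"tx": 0, "ty": 0, "tz": 0, "rx": 0, "ry": 0, "rz": -7.46, "gripper": -1}, {"tx": 0, "ty": 0, "tz": 0, "rx": 0, "ry": 0, "rz": -7.46, "gripper": -1}, {"tx": 0, "ty": 0, "tz": 0, "rx": 0, "ry": 7.5, "rz": 0, "gripper": -1}, {"tx": 0, "ty": 0, "tz": 0, "rx": 0, "ry": 7.5, "rz": 0, "gripper": -1}, {"tx": 0, "ty": 0, "tz": 0, "rx": 0, "ry": 7.5, "rz": 0, "gripper": -1}, {"tx": 0, "ty": 0, "tz": 0, "rx": 0, "ry": 7.5, "rz": 0, "gripper": -1}, {"tx": 0, "ty": 0, "tz": 0, "rx": 0, "ry": 7.5, "rz": 0, "gripper": -1}, {"tx": 0, "ty": 0, "tz": 0, "rx": 0, "ry": 7.5, "rz": 0, "gripper": -1}, {"tx": 0, "ty": 0, "tz": 0, "rx": 0, "ry": 0, "rz": 0, "gripper": -1}]'

```text
clock: 6.9
eef_pos: [460.0, -421.4, 184.7]
tcp_rot: [-3.133, -0.787, 0.304]
contact_force: [-0.2, 0.8, -1.4]
opening: 0.054
```

Call:
move_arm --increments '[{"tx": 0.94, "ty": -3.86, "tz": 0.94, "rx": 0, "ry": 0, "rz": 0, "gripper": -1}, {"tx": 0.94, "ty": -3.86, "tz": 0.94, "rx": 0, "ry": 0, "rz": 0, "gripper": -1}, {"tx": 0.94, "ty": -3.86, "tz": 0.94, "rx": 0, "ry": 0, "rz": 0, "gripper": -1}, {"tx": 0.94, "ty": -3.86, "tz": 0.94, "rx": 0, "ry": 0, "rz": 0, "gripper": -1}, {"tx": 0.94, "ty": -3.86, "tz": 0.94, "rx": 0, "ry": 0, "rz": 0, "gripper": -1}, {"tx": 0, "ty": 0, "tz": 0, "rx": 0, "ry": 0, "rz": 0, "gripper": -1}, {"tx": 0, "ty": 0, "tz": 0, "rx": 0, "ry": 0, "rz": 0, "gripper": -1}]'

```text
clock: 7.6
eef_pos: [466.4, -216.7, 188.3]
tcp_rot: [-3.142, -0.783, 0.316]
contact_force: [0.8, -0.7, -1.0]
opening: 0.056
```

```bash
python3 l2.py w3
python3 - <<'E'
from h import *
s=r.sense();print(s['qpos'].round(2))
T=Ro.from_euler('xyz',s['tcp_rot']).as_matrix();print((s['eef_pos']+T@[50.3,.8,-2.5]).round(1),T.round(3))
m,C=cam('wrist')
cr=np.array([499.4,-208.5,165]);Y=np.array([-.309,.951,0]);X=np.array([.951,.309,0])
img=cv2.imread('pics/w3.png')
for y in(-34,34):
  for x in(-13.5,13.5):
    p=proj(m,C,cr+Y*y+X*x+[0,0,17])[0];cv2.circle(img,tuple(int(a) for a in p),4,(0,255,0),1)
cv2.imwrite('pics/w3b.png',img)
E
```

```text
7.6 [ 466.42453711 -216.65841251  188.26980532] [-3.14151498 -0.78335454  0.31607562] 0.055742544660754546
0.92 [168.1, 177.1, 469.1, 376.0]
tool pct [[-20.4 -53.3 -15.3]
 [ 48.6   0.9 -11.9]
 [ 57.7  55.6  -4.3]]
handle tool [ 49.8   1.2 -12. ] [-0.00477619  0.99998648  0.00205852] 115.0644293840684
shank [ 6.09136262  0.71358718 -6.53019509] [0.01229183 0.63871315] [-0.10100749 -5.91492183] 1899
[-0.9   0.19  2.26  1.21  0.79 -0.58]
[ 499.2 -208.8  225.8] [[ 0.673  0.309  0.672]
 [ 0.219 -0.951  0.218]
 [ 0.706  0.001 -0.708]]
```

View pics/w3b.png

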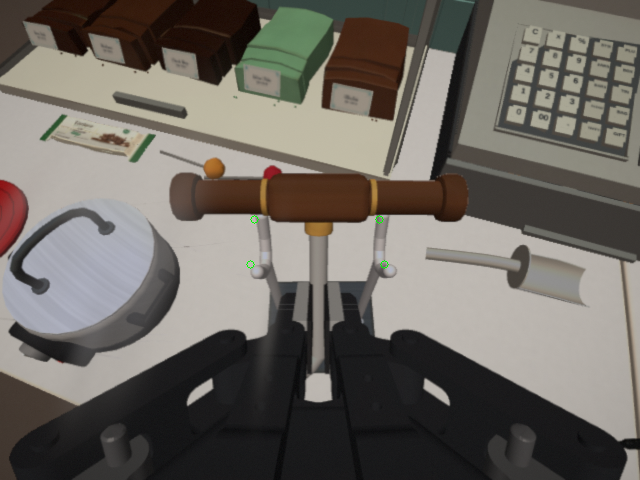

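Call:
move_arm --increments '[{"tx": -1.06, "ty": 0.2, "tz": 1.06, "rx": 0, "ry": 0, "rz": 0, "gripper": -1}, {"tx": -1.06, "ty": 0, "tz": 1.06, "rx": 0, "ry": 0, "rz": 0, "gripper": -1}, {"tx": -0.7, "ty": 0, "tz": 0.7, "rx": 0, "ry": 0, "rz": 0, "gripper": -1}, {"tx": -0.7, "ty": 0, "tz": 0.7, "rx": 0, "ry": 0, "rz": 0, "gripper": -1}, {"tx": -0.35, "ty": 0, "tz": 0.35, "rx": 0, "ry": 0, "rz": 0, "gripper": -1}, {"tx": -0.35, "ty": 0, "tz": 0.35, "rx": 0, "ry": 0, "rz": 0, "gripper": -1}, {"tx": 0, "ty": 0, "tz": 0, "rx": 0, "ry": 0, "rz": 0, "gripper": -1}, {"tx": 0, "ty": 0, "tz": 0, "rx": 0, "ry": 0, "rz": 0, "gripper": -1}]'

```text
clock: 8.5
eef_pos: [469.9, -221.0, 131.2]
tcp_rot: [3.141, -0.792, 0.315]
contact_force: [12.1, 6.1, 9.7]
opening: 0.057
```

Run:
```python
from h import *
s=r.sense();T=Ro.from_euler('xyz',s['tcp_rot']).as_matrix();print((s['eef_pos']+T@[50,.8,-2.7]).round(1),s['contact_force'],s['wrist_torque'])
img,_=r.grab_frame('wrist');save('w4',img[130:400,130:510])
```

```text
[ 501.7 -211.4  168.6] [12.09557964  6.07584183  9.7084764 ] [ 0.87147822 -2.14127566  0.34562709]
```

View pics/w4.png

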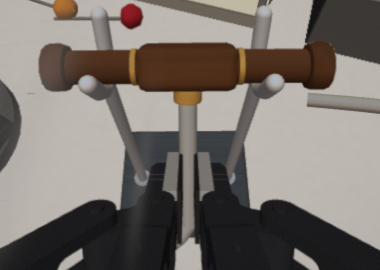

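Call:
move_arm --increments '[{"tx": 0.2, "ty": 0, "tz": 0.2, "rx": 0, "ry": 0, "rz": 0, "gripper": -1}, {"tx": 0.1, "ty": 0, "tz": 0.1, "rx": 0, "ry": 0, "rz": 0, "gripper": -1}, {"tx": 0, "ty": 0, "tz": 0, "rx": 0, "ry": 0, "rz": 0, "gripper": -1}, {"tx": 0, "ty": 0, "tz": 0, "rx": 0, "ry": 0, "rz": 0, "gripper": -1}]'

```text
clock: 8.95
eef_pos: [471.5, -219.5, 128.9]
tcp_rot: [3.14, -0.786, 0.314]
contact_force: [5.5, -1.8, 1.6]
opening: 0.055
```

Call:
move_arm --increments '[{"tx": 0.05, "ty": 0, "tz": 0.05, "rx": 0, "ry": 0, "rz": 0, "gripper": -1}, {"tx": 0, "ty": 0, "tz": 0, "rx": 0, "ry": 0, "rz": 0, "gripper": -0.3}, {"tx": 0, "ty": 0, "tz": 0, "rx": 0, "ry": 0, "rz": 0, "gripper": -0.3}, {"tx": 0, "ty": 0, "tz": 0, "rx": 0, "ry": 0, "rz": 0, "gripper": -0.3}, {"tx": 0, "ty": 0, "tz": 0, "rx": 0, "ry": 0, "rz": 0, "gripper": -0.3}, {"tx": 0, "ty": 0, "tz": -2, "rx": 0, "ry": 0, "rz": 0, "gripper": -0.3}, {"tx": 0, "ty": 0, "tz": -4, "rx": 0, "ry": 0, "rz": 0, "gripper": 0}, {"tx": 0, "ty": 0, "tz": -4, "rx": 0, "ry": 0, "rz": 0, "gripper": 0}, {"tx": 0, "ty": 0, "tz": -4, "rx": 0, "ry": 0, "rz": 0, "gripper": 0}, {"tx": 0, "ty": 0, "tz": 0, "rx": 0, "ry": 0, "rz": 0, "gripper": 0}]'

```text
clock: 9.95
eef_pos: [376.2, -251.0, 230.3]
tcp_rot: [3.134, -0.786, 0.316]
contact_force: [0.9, -0.2, 0.4]
opening: 0.501
```

Run:
```python
from h import *
s=r.sense();print(s['clock'],s['eef_pos'],s['tcp_rot'])
img,_=r.grab_frame('wrist');save('w5',img)
```

```text
9.95 [ 376.18236074 -250.97752405  230.31502941] [ 3.13446809 -0.7855023   0.31639889]
```

View pics/w5.png

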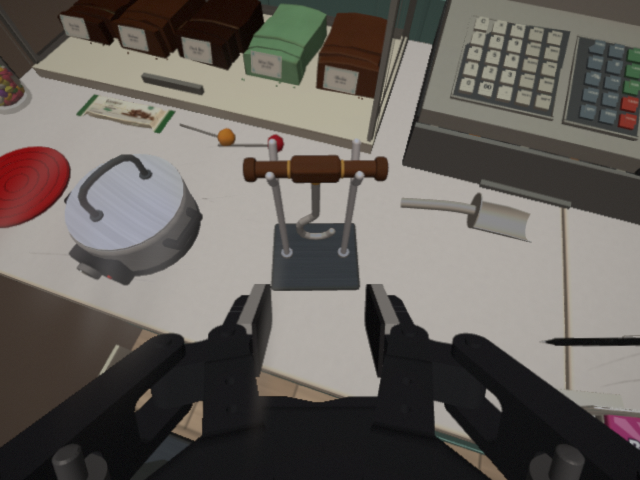

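Run:
```python
from h import *
s=r.sense();m,C=cam('wrist');img,dep=r.grab_frame('wrist')
X=np.array([.951,.309,0]);Y=np.array([-.309,.951,0])
o=r.cut_out('lifter','wrist')[0];k=o['mask'];P=cloud(m,C,dep,k);H=P[P[:,2]>148];H=H[abs(H[:,2]-168)<14]
print(o['confidence'],len(H),H.mean(0).round(1),'Yext',np.percentile(H@Y,[1,99]).round(1),'Y mid',np.percentile(H@Y,[1,99]).mean(),'Xext',np.percentile(H@X,[2,98]),'zmax',np.percentile(H[:,2],98))
v,u=np.nonzero(k);W=np.array([atz(m,C,(a,b),165) for a,b in zip(v,u)]);W=W[(W@X)>(W@X).max()-24];q=W.mean(0);print('plane',q, np.linalg.svd((W-q)[:,:2],full_matrices=False)[2][0],(W@X).max()-(W@X).min())
c=np.array([499.4,-208.5]);print('C in X,Y',c@X[:2],c@Y[:2])
o=r.cut_out('lid','wrist')[0];P=cloud(m,C,dep,o['mask']);T=P[(P[:,2]>100)&(P[:,2]<128)];t=T.mean(0);w=np.linalg.svd((T-t)[:,:2],full_matrices=False)[2][0];print('lid',o['confidence'],t,np.arctan2(w[1],w[0]),len(T),'ztop',np.percentile(T[:,2],95))
D=P[(P[:,2]>60)&(P[:,2]<90)];print(cv2.minEnclosingCircle(D[:,:2].astype(np.float32)),np.median(D[:,2]))
```

```text
0.58 2998 [ 497.2 -209.6  171.6] Yext [-409.3 -298.4] Y mid -353.86706576886036 Xext [402.3012002  417.07485865] zmax 176.44571396006697
plane [ 503.97213962 -207.66743313  165.        ] [ 0.31076004 -0.9504884 ] 23.32719543795571
C in X,Y 410.50289999999995 -352.5981
lid 0.75 [469.44351049   4.53375    115.99372653] 2.8425625882891956 685 ztop 122.61893410804203
((472.9842224121094, 5.187002182006836), 65.94974517822266) 77.02607252163659
```

Call:
move_arm --increments '[{"tx": 0, "ty": 0, "tz": 0, "rx": 0, "ry": -7.5, "rz": 0, "gripper": 0}, {"tx": 0, "ty": 0, "tz": 0, "rx": 0, "ry": -7.5, "rz": 0, "gripper": 0}, {"tx": 0, "ty": 0, "tz": 0, "rx": 0, "ry": -7.5, "rz": 0, "gripper": 0}, {"tx": 0, "ty": 0, "tz": 0, "rx": 0, "ry": -7.5, "rz": 0, "gripper": 0}, {"tx": 0, "ty": 0, "tz": 0, "rx": 0, "ry": -7.5, "rz": 0, "gripper": 0}, {"tx": 0, "ty": 0, "tz": 0, "rx": 0, "ry": -7.5, "rz": 0, "gripper": 0}, {"tx": 0, "ty": 0, "tz": 0, "rx": 0, "ry": 0, "rz": 0, "gripper": 0}]'

```text
clock: 10.85
eef_pos: [380.0, -246.5, 226.3]
tcp_rot: [-3.139, -0.011, 0.321]
contact_force: [1.0, 0.3, -0.3]
opening: 0.496
```

Call:
move_arm --increments '[{"tx": 0, "ty": 0, "tz": 0, "rx": 0, "ry": 0, "rz": -8.18, "gripper": 0}, {"tx": 0, "ty": 0, "tz": 0, "rx": 0, "ry": 0, "rz": -8.18, "gripper": 0}, {"tx": 0, "ty": 0, "tz": 0, "rx": 0, "ry": 0, "rz": -8.18, "gripper": 0}, {"tx": 0, "ty": 0, "tz": 0, "rx": 0, "ry": 0, "rz": -8.18, "gripper": 0}, {"tx": 0, "ty": 0, "tz": 0, "rx": 0, "ry": 0, "rz": -8.18, "gripper": 0}, {"tx": 0, "ty": 0, "tz": 0, "rx": 0, "ry": 0, "rz": -8.18, "gripper": 0}, {"tx": 0, "ty": 0, "tz": 0, "rx": 0, "ry": 0, "rz": -8.18, "gripper": 0}, {"tx": 0, "ty": 0, "tz": 0, "rx": 0, "ry": 0, "rz": -8.18, "gripper": 0}, {"tx": 0, "ty": 0, "tz": 0, "rx": 0, "ry": 0, "rz": -8.18, "gripper": 0}, {"tx": 0, "ty": 0, "tz": 0, "rx": 0, "ry": 0, "rz": -8.18, "gripper": 0}, {"tx": 0, "ty": 0, "tz": 0, "rx": 0, "ry": 0, "rz": -8.18, "gripper": 0}, {"tx": 0, "ty": 0, "tz": 0, "rx": 0, "ry": 0, "rz": 0, "gripper": 0}]'

```text
clock: 12.05
eef_pos: [376.6, -247.2, 225.8]
tcp_rot: [3.126, -0.005, 1.889]
contact_force: [0.8, 0.4, 0.3]
opening: 0.5
```

Call:
move_arm --increments '[{"tx": -0.1, "ty": 4.3, "tz": 0, "rx": 0, "ry": 0, "rz": 0, "gripper": 0.2}, {"tx": -0.1, "ty": 4.3, "tz": 0, "rx": 0, "ry": 0, "rz": 0, "gripper": 0.2}, {"tx": -0.1, "ty": 4.4, "tz": 0, "rx": 0, "ry": 0, "rz": 0, "gripper": 0.2}, {"tx": 0, "ty": 0, "tz": 0, "rx": 0, "ry": 0, "rz": 0, "gripper": 0.2}, {"tx": 0, "ty": 0, "tz": 0, "rx": 0, "ry": 0, "rz": 0, "gripper": 0.2}]'

```text
clock: 12.55
eef_pos: [501.6, -209.9, 227.7]
tcp_rot: [3.128, -0.005, 1.884]
contact_force: [-0.5, -1.2, -0.5]
opening: 0.601
```

```bash
cat > l3.py <<'E'
from h import *
import sys
s=r.sense();print(s['clock'],s['eef_pos'].round(1),s['tcp_rot'].round(3))
T=Ro.from_euler('xyz',s['tcp_rot']).as_matrix()
m,C=cam('wrist');img,dep=r.grab_frame('wrist');save(sys.argv[1],img)
o=r.cut_out('lifter','wrist')[0];k=o['mask'];print(o['confidence'],o['bbox'])
P=cloud(m,C,dep,k);z1=np.percentile(P[:,2],97);H=P[(P[:,2]>z1-9)&(P[:,2]<z1+3)];L=(H-s['eef_pos'])@T
print('ztop',z1,'tool y mid',np.median(L[:,1]),np.percentile(L[:,1],[2,98]),'x ext',np.percentile(L[:,0],[1,99]),'ang',np.linalg.svd((H-H.mean(0))[:,:2],full_matrices=False)[2][0])
E
python3 l3.py w6
```

```text
12.55 [ 501.6 -209.9  227.7] [ 3.128 -0.005  1.884]
0.64 [296.9, 162.1, 333.8, 344.0]
ztop 176.0719242163403 tool y mid -0.6791252864403753 [-9.30053039  7.48636865] x ext [-55.1413432   57.51325568] ang [-0.3181514   0.94803992]
```

View pics/w6.png

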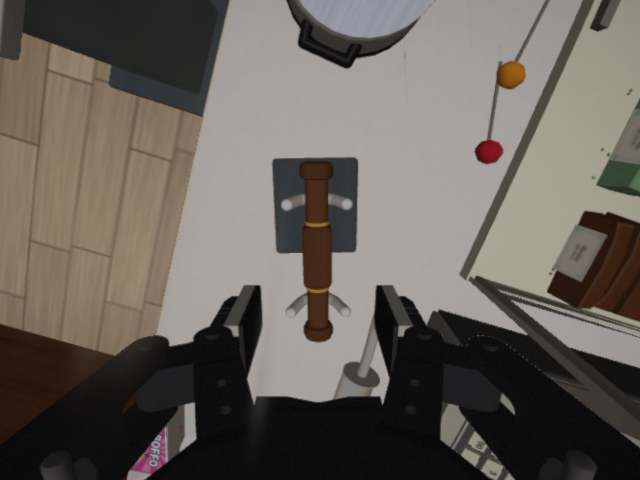

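Call:
move_arm --increments '[{"tx": 0.1, "ty": -0.07, "tz": 3, "rx": 0.6, "ry": 0, "rz": 0, "gripper": 0.1}, {"tx": 0, "ty": 0, "tz": 3, "rx": 0, "ry": 0, "rz": 0, "gripper": 0.1}, {"tx": 0, "ty": 0, "tz": 1.5, "rx": 0, "ry": 0, "rz": 0, "gripper": 0.1}, {"tx": 0, "ty": 0, "tz": 0.65, "rx": 0, "ry": 0, "rz": 0, "gripper": 0.1}, {"tx": 0, "ty": 0, "tz": 0, "rx": 0, "ry": 0, "rz": 0, "gripper": 0.1}, {"tx": 0, "ty": 0, "tz": 0, "rx": 0, "ry": 0, "rz": 0, "gripper": -1}, {"tx": 0, "ty": 0, "tz": 0, "rx": 0, "ry": 0, "rz": 0, "gripper": -1}, {"tx": 0, "ty": 0, "tz": 0, "rx": 0, "ry": 0, "rz": 0, "gripper": -1}, {"tx": 0, "ty": 0, "tz": 0, "rx": 0, "ry": 0, "rz": 0, "gripper": -1}, {"tx": 0, "ty": 0, "tz": 0, "rx": 0, "ry": 0, "rz": 0, "gripper": -1}, {"tx": 0, "ty": 0, "tz": 0, "rx": 0, "ry": 0, "rz": 0, "gripper": -1}]' --squeeze 90

```text
clock: 13.75
eef_pos: [502.0, -210.2, 148.6]
tcp_rot: [3.137, -0.001, 1.886]
contact_force: [-1.0, -0.2, 6.9]
opening: 0.192
```

Call:
move_arm --increments '[{"tx": 0, "ty": 0, "tz": -1, "rx": 0, "ry": 0, "rz": 0, "gripper": -1}, {"tx": 0, "ty": 0, "tz": -3, "rx": 0, "ry": 0, "rz": 0, "gripper": -1}, {"tx": 0, "ty": 0, "tz": -4, "rx": 0, "ry": 0, "rz": 0, "gripper": -1}, {"tx": 0, "ty": 0, "tz": -4, "rx": 0, "ry": 0, "rz": 0, "gripper": -1}, {"tx": 0, "ty": 0, "tz": -4, "rx": 0, "ry": 0, "rz": 0, "gripper": -1}, {"tx": 0, "ty": 0, "tz": -1.5, "rx": 0, "ry": 0, "rz": 0, "gripper": -1}, {"tx": 0, "ty": 0, "tz": 0, "rx": 0, "ry": 0, "rz": 7.04, "gripper": -1}, {"tx": 0, "ty": 0, "tz": 0, "rx": 0, "ry": 0, "rz": 7.04, "gripper": -1}, {"tx": 0, "ty": 0, "tz": 0, "rx": 0, "ry": 0, "rz": 7.04, "gripper": -1}, {"tx": 0, "ty": 0, "tz": 0, "rx": 0, "ry": 0, "rz": 7.04, "gripper": -1}, {"tx": 0, "ty": 0, "tz": 0, "rx": 0, "ry": 0, "rz": 7.04, "gripper": -1}]'

```text
clock: 14.85
eef_pos: [500.4, -210.1, 322.9]
tcp_rot: [3.14, -0.004, 1.266]
contact_force: [-0.0, 0.1, -2.1]
opening: 0.192
```

Call:
move_arm --increments '[{"tx": 4.03, "ty": -1.56, "tz": 0, "rx": 0, "ry": 0, "rz": 0, "gripper": -1}, {"tx": 4.03, "ty": -1.56, "tz": 0, "rx": 0, "ry": 0, "rz": 0, "gripper": -1}, {"tx": 4.03, "ty": -1.56, "tz": 0, "rx": 0, "ry": 0, "rz": 0, "gripper": -1}, {"tx": 4.03, "ty": -1.56, "tz": 0, "rx": 0, "ry": 0, "rz": 0, "gripper": -1}, {"tx": 4.03, "ty": -1.56, "tz": 0, "rx": 0, "ry": 0, "rz": 0, "gripper": -1}, {"tx": 4.03, "ty": -1.56, "tz": 0, "rx": 0, "ry": 0, "rz": 0, "gripper": -1}, {"tx": 0, "ty": 0, "tz": 0, "rx": 0, "ry": 0, "rz": 0, "gripper": -1}, {"tx": 0, "ty": 0, "tz": 0, "rx": 0, "ry": 0, "rz": 0, "gripper": -1}]'

```text
clock: 15.65
eef_pos: [482.4, 49.1, 323.6]
tcp_rot: [3.14, -0.004, 1.274]
contact_force: [0.5, -0.3, -0.2]
opening: 0.191
```

```bash
cat > l4.py <<'E'
from h import *
import sys
s=r.sense();print(s['clock'],s['eef_pos'].round(1),s['tcp_rot'].round(4),s['qpos'].round(2))
T=Ro.from_euler('xyz',s['tcp_rot']).as_matrix()
m,C=cam('wrist');img,dep=r.grab_frame('wrist');save(sys.argv[1],img)
for q in ['lifter_hook','lid_loop','lifter_bar','lid']:
    for o in r.place_of(q,'wrist')[:1]: print(q,round(o['confidence'],2),np.round(o['location']))
o=r.cut_out('lifter','wrist')[0];k=o['mask'];print('lifter',o['confidence'],o['bbox'])
L=(cloud(m,C,dep,k)-s['eef_pos'])@T
for a in [(-40,0),(0,40),(40,75),(75,103),(103,140)]:
    S=L[(L[:,2]>a[0])&(L[:,2]<a[1])];
    if len(S)>3: print(a,len(S),np.percentile(S,[2,50,98],axis=0).round(1).tolist())
for o in r.cut_out('lid','wrist')[:1]:
    P=cloud(m,C,dep,o['mask']&~k);zt=np.percentile(P[:,2],50);D=P[abs(P[:,2]-zt)<8];U=P[P[:,2]>zt+25];U=U[U[:,2]<zt+60]
    t=U.mean(0);w=np.linalg.svd((U-t)[:,:2],full_matrices=False)[2][0]
    print('lid',o['confidence'],zt,'disc',cv2.minEnclosingCircle(D[:,:2].astype(np.float32)),'plane',np.linalg.lstsq(np.c_[D[:,:2]-D[:,:2].mean(0),np.ones(len(D))],D[:,2],rcond=None)[0].round(3),'loop',t.round(1),np.arctan2(w[1],w[0]),np.percentile(U[:,2],97),'mid along',(np.percentile((U-t)[:,:2]@w,[1,99])))
E
python3 l4.py w7
```

```text
15.65 [482.4  49.1 323.6] [ 3.1399 -0.0036  1.2737] [0.1  0.05 1.81 0.   1.28 0.39]
lifter_bar 0.55 [316. 320.]
lifter 0.63 [288.5, 174.1, 347.1, 401.3]
(-40, 0) 9236 [[-33.4, -7.8, -27.3], [18.7, 0.1, -24.8], [58.2, 8.4, -18.6]]
lid 0.76 75.91736463384757 disc ((472.2329406738281, 6.528666973114014), 65.42290496826172) plane [ 2.0000e-03 -1.0000e-03  7.5576e+01] loop [475.7   6.3 114. ] -0.2999175024686268 120.31176034141819 mid along [-38.85327642  33.92373773]
```

View pics/w7.png

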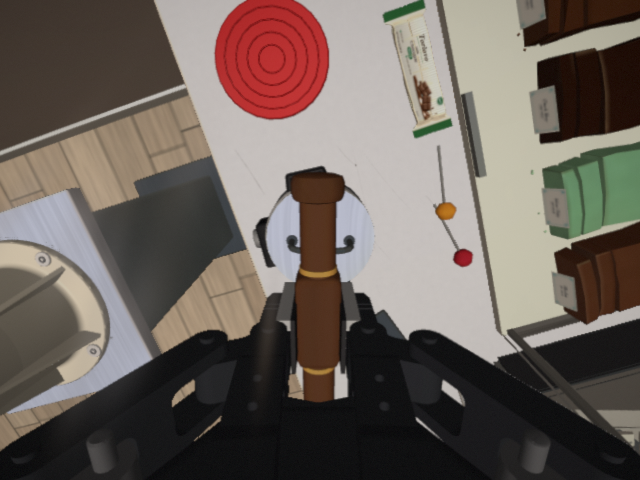

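Run:
```python
from h import *
m,C=cam('wrist');img,dep=r.grab_frame('wrist')
o=r.cut_out('trivet','wrist')[0];k=o['mask'];v,u=np.nonzero(k)
W=np.array([atz(m,C,(a,b),8)[:2] for a,b in zip(v,u)],np.float32);print(o['confidence'],o['bbox'],cv2.minEnclosingCircle(W),W.mean(0),cv2.fitEllipse(max(cv2.findContours(k.astype(np.uint8),0,1)[0],key=len)))
m,C=cam('top');img,dep=r.grab_frame('top')
g=img.astype(int);k=(g[:,:,0]>g[:,:,1]*1.8)&(g[:,:,0]>90);k[:,:205]=0;k[:,262:]=0;k[:215]=0;k[280:]=0;v,u=np.nonzero(k)
W=np.array([atz(m,C,(a,b),8)[:2] for a,b in zip(v,u)],np.float32);print(len(W),cv2.minEnclosingCircle(W),W.mean(0))
```

```text
0.9 [215.7, 0.0, 329.5, 118.4] ((477.4504699707031, 225.58660888671875), 71.78671264648438) [477.72708 225.92094] ((270.0690612792969, 56.91484069824219), (114.83782958984375, 122.31130981445312), 166.87437438964844)
561 ((477.2089538574219, 246.0513916015625), 87.96394348144531) [472.16153 263.4169 ]
```

Call:
move_arm --increments '[{"tx": 0, "ty": 0.2, "tz": 3, "rx": 0, "ry": 0, "rz": 0, "gripper": -1}, {"tx": 0, "ty": 0, "tz": 3, "rx": 0, "ry": 0, "rz": 0, "gripper": -1}, {"tx": 0, "ty": 0, "tz": 3, "rx": 0, "ry": 0, "rz": 0, "gripper": -1}, {"tx": 0, "ty": 0, "tz": 2, "rx": 0, "ry": 0, "rz": 0, "gripper": -1}, {"tx": 0, "ty": 0, "tz": 0.85, "rx": 0, "ry": 0, "rz": 0, "gripper": -1}, {"tx": 0, "ty": 0, "tz": 0, "rx": 0, "ry": 0, "rz": 0, "gripper": -1}, {"tx": 0, "ty": 0, "tz": 0, "rx": 0, "ry": 0, "rz": 0, "gripper": -1}]'

```text
clock: 16.85
eef_pos: [485.7, 48.1, 205.6]
tcp_rot: [3.139, -0.004, 1.271]
contact_force: [1.0, 0.3, -0.8]
opening: 0.193
```

Call:
move_arm --increments '[{"tx": -0.9, "ty": 0, "tz": 0, "rx": 0, "ry": 0, "rz": 0, "gripper": -1}, {"tx": -0.9, "ty": 0, "tz": 0, "rx": 0, "ry": 0, "rz": 0, "gripper": -1}, {"tx": -0.9, "ty": 0, "tz": 0, "rx": 0, "ry": 0, "rz": 0, "gripper": -1}, {"tx": -0.9, "ty": 0, "tz": 0, "rx": 0, "ry": 0, "rz": 0, "gripper": -1}, {"tx": -0.8, "ty": 0, "tz": 0, "rx": 0, "ry": 0, "rz": 0, "gripper": -1}, {"tx": 0, "ty": 0, "tz": 0, "rx": 0, "ry": 0, "rz": 0, "gripper": -1}, {"tx": 0, "ty": 0, "tz": 0, "rx": 0, "ry": 0, "rz": 0, "gripper": -1}]'

```text
clock: 17.55
eef_pos: [472.0, 5.8, 204.7]
tcp_rot: [3.14, -0.004, 1.27]
contact_force: [-0.3, 0.5, -0.9]
opening: 0.196
```

Run:
```python
from h import *
print(r.sense()['contact_force'],r.sense()['wrist_torque'])
img,_=r.grab_frame('scene');a=cv2.resize(img[170:265,265:365],None,fx=5,fy=5,interpolation=cv2.INTER_CUBIC)
save('s8',a)
```

```text
[-0.32902372  0.54564263 -0.94988836] [0.01175192 0.0259131  0.0876438 ]
```

View pics/s8.png

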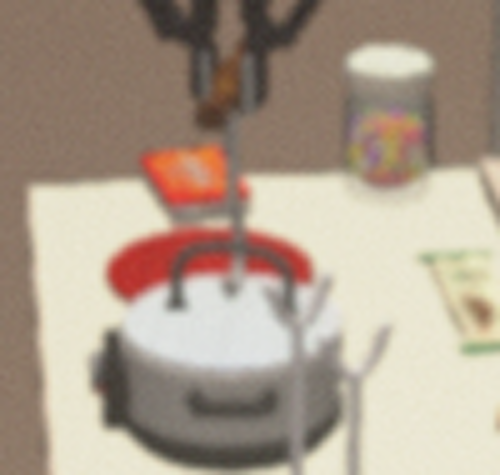

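Call:
move_arm --increments '[{"tx": 0, "ty": 0, "tz": -0.8, "rx": 0, "ry": 0, "rz": 0, "gripper": -1}, {"tx": 0, "ty": 0, "tz": -0.6, "rx": 0, "ry": 0, "rz": 0, "gripper": -1}, {"tx": 0, "ty": 0, "tz": -0.3, "rx": 0, "ry": 0, "rz": 0, "gripper": -1}, {"tx": 0, "ty": 0, "tz": -0.2, "rx": 0, "ry": 0, "rz": 0, "gripper": -1}, {"tx": 0, "ty": 0, "tz": -0.2, "rx": 0, "ry": 0, "rz": 0, "gripper": -1}, {"tx": 0, "ty": 0, "tz": -0.2, "rx": 0, "ry": 0, "rz": 0, "gripper": -1}, {"tx": 0, "ty": 0, "tz": -0.2, "rx": 0, "ry": 0, "rz": 0, "gripper": -1}, {"tx": 0, "ty": 0, "tz": -0.2, "rx": 0, "ry": 0, "rz": 0, "gripper": -1}, {"tx": 0, "ty": 0, "tz": 0, "rx": 0, "ry": 0, "rz": 0, "gripper": -1}, {"tx": 0, "ty": 0, "tz": 0, "rx": 0, "ry": 0, "rz": 0, "gripper": -1}]'

```text
clock: 18.6
eef_pos: [471.9, 6.0, 231.6]
tcp_rot: [3.14, -0.004, 1.271]
contact_force: [-0.8, 0.5, -4.5]
opening: 0.192
```

```bash
python3 - <<'E'
from h import *
print(r.sense()['contact_force'],r.sense()['wrist_torque'])
E
python3 l4.py w9
```

```text
[-0.84126938  0.47713714 -4.51394706] [0.01353087 0.03795549 0.00665814]
18.6 [471.9   6.  231.6] [ 3.1401 -0.0038  1.2711] [0.01 0.11 1.95 0.   1.08 0.31]
lifter_bar 0.68 [311. 318.]
lid 0.25 [319. 316.]
lifter 0.67 [290.0, 173.7, 346.2, 402.4]
(-40, 0) 9108 [[-33.2, -7.7, -27.3], [18.7, 0.1, -24.8], [58.1, 8.2, -18.9]]
lid 0.86 82.94351188305697 disc ((472.8257141113281, 4.812194347381592), 65.55453491210938) plane [ 1.4000e-02 -3.1000e-02  8.2657e+01] loop [473.6   6.2 123. ] 2.84686980545731 128.5214755760393 mid along [-34.89028954  36.80498225]
```

Call:
move_arm --increments '[{"tx": 0, "ty": 0, "tz": -0.4, "rx": 0, "ry": 0, "rz": 0, "gripper": -1}, {"tx": 0, "ty": 0, "tz": -0.8, "rx": 0, "ry": 0, "rz": 0, "gripper": -1}, {"tx": 0, "ty": 0, "tz": -1, "rx": 0, "ry": 0, "rz": 0, "gripper": -1}, {"tx": 0, "ty": 0, "tz": -1, "rx": 0, "ry": 0, "rz": 0, "gripper": -1}, {"tx": 0, "ty": 0, "tz": -0.6, "rx": 0, "ry": 0, "rz": 0, "gripper": -1}, {"tx": 0, "ty": 0, "tz": -0.2, "rx": 0, "ry": 0, "rz": 0, "gripper": -1}, {"tx": 0, "ty": 0, "tz": 0, "rx": 0, "ry": 0, "rz": 0, "gripper": -1}]'

```text
clock: 19.65
eef_pos: [472.0, 5.9, 272.0]
tcp_rot: [3.139, -0.004, 1.271]
contact_force: [0.1, -0.1, -4.5]
opening: 0.19
```

Call:
move_arm --increments '[{"tx": 1.06, "ty": -0.3, "tz": 0, "rx": 0, "ry": 0, "rz": 0, "gripper": -1}, {"tx": 1.69, "ty": -0.48, "tz": 0, "rx": 0, "ry": 0, "rz": 0, "gripper": -1}, {"tx": 2.54, "ty": -0.73, "tz": 0, "rx": 0, "ry": 0, "rz": 0, "gripper": -1}, {"tx": 3.17, "ty": -0.91, "tz": 0, "rx": 0, "ry": 0, "rz": 0, "gripper": -1}, {"tx": 3.17, "ty": -0.91, "tz": 0, "rx": 0, "ry": 0, "rz": 0, "gripper": -1}, {"tx": 3.17, "ty": -0.91, "tz": 0, "rx": 0, "ry": 0, "rz": 0, "gripper": -1}, {"tx": 2.54, "ty": -0.73, "tz": 0, "rx": 0, "ry": 0, "rz": 0, "gripper": -1}, {"tx": 1.9, "ty": -0.54, "tz": 0, "rx": 0, "ry": 0, "rz": 0, "gripper": -1}, {"tx": 1.27, "ty": -0.36, "tz": 0, "rx": 0, "ry": 0, "rz": 0, "gripper": -1}, {"tx": 0.65, "ty": -0.18, "tz": 0, "rx": 0, "ry": 0, "rz": 0, "gripper": -1}, {"tx": 0, "ty": 0, "tz": 0, "rx": 0, "ry": 0, "rz": 0, "gripper": -1}, {"tx": 0, "ty": 0, "tz": 0, "rx": 0, "ry": 0, "rz": 0, "gripper": -1}]'

```text
clock: 20.85
eef_pos: [476.3, 225.3, 272.1]
tcp_rot: [3.14, -0.003, 1.271]
contact_force: [-0.8, -0.6, -5.0]
opening: 0.189
```

```bash
cat > l5.py <<'E'
from h import *
import sys
k1=None
exec(open('l4.py').read())
o=r.cut_out('trivet','wrist')
if o:
    k=o[0]['mask'];c=max(cv2.findContours(k.astype(np.uint8),0,1)[0],key=len)[:,0];W=np.array([atz(m,C,(b,a),8)[:2] for a,b in c]);print('trivet',o[0]['confidence'],k.sum(),W.mean(0),W.min(0),W.max(0))
m,C=cam('top');img,dep=r.grab_frame('top');P=cloud(m,C,dep,np.ones(dep.shape,bool))
zt=float(sys.argv[2]);D=P[(abs(P[:,2]-zt)<7)&(abs(P[:,1]-226)<85)&(abs(P[:,0]-477)<85)];print('top disc',len(D),cv2.minEnclosingCircle(D[:,:2].astype(np.float32)),np.median(D[:,2]))
E
python3 l5.py w10 118
```

```text
20.85 [476.3 225.3 272.1] [ 3.1403e+00 -3.1000e-03  1.2709e+00] [0.44 0.16 1.8  0.   1.18 0.74]
lid_loop 0.61 [ 82. 279.]
lifter_bar 0.8 [314. 320.]
lifter 0.81 [289.6, 172.7, 346.5, 402.3]
(-40, 0) 9139 [[-33.5, -7.8, -27.3], [18.7, 0.1, -24.8], [58.2, 8.1, -18.8]]
lid 0.57 123.56165009279277 disc ((477.00128173828125, 222.9036102294922), 65.43929290771484) plane [ 1.50000e-02 -6.00000e-02  1.23059e+02] loop [477.7 225.3 163.6] -0.30875672142825933 169.17222066565728 mid along [-36.75504378  35.28831358]
trivet 0.87 742 [494.42796875 281.86644348] [438.84383048 251.95582285] [541.87248718 296.68228279]
top disc 542 ((477.273681640625, 223.0223846435547), 65.29942321777344) 121.80810624079197
```

Call:
move_arm --increments '[{"tx": 0, "ty": 0, "tz": 0.5, "rx": 0, "ry": 0, "rz": 0, "gripper": -1}, {"tx": 0, "ty": 0, "tz": 1, "rx": 0, "ry": 0, "rz": 0, "gripper": -1}, {"tx": 0, "ty": 0, "tz": 1.5, "rx": 0, "ry": 0, "rz": 0, "gripper": -1}, {"tx": 0, "ty": 0, "tz": 1.5, "rx": 0, "ry": 0, "rz": 0, "gripper": -1}, {"tx": 0, "ty": 0, "tz": 1.5, "rx": 0, "ry": 0, "rz": 0, "gripper": -1}, {"tx": 0, "ty": 0, "tz": 1.3, "rx": 0, "ry": 0, "rz": 0, "gripper": -1}, {"tx": 0, "ty": 0, "tz": 0.7, "rx": 0, "ry": 0, "rz": 0, "gripper": -1}, {"tx": 0, "ty": 0, "tz": 0.4, "rx": 0, "ry": 0, "rz": 0, "gripper": -1}, {"tx": 0, "ty": 0, "tz": 0, "rx": 0, "ry": 0, "rz": 0, "gripper": -1}, {"tx": 0, "ty": 0, "tz": 0, "rx": 0, "ry": 0, "rz": 0, "gripper": -1}, {"tx": 0, "ty": 0, "tz": 0, "rx": 0, "ry": 0, "rz": 0, "gripper": -1}]'

```text
clock: 22.4
eef_pos: [477.1, 226.4, 189.0]
tcp_rot: [3.139, -0.005, 1.271]
contact_force: [-0.1, -1.0, -4.8]
opening: 0.196
```

```bash
python3 l5.py w11 38; python3 l4.py w12 | grep plane
```

```text
22.4 [477.1 226.4 189. ] [ 3.1391 -0.0047  1.2711] [0.44 0.25 1.89 0.   1.   0.74]
lifter_bar 0.88 [314. 320.]
lid 0.2 [320. 317.]
lifter 0.83 [288.0, 174.2, 346.2, 401.8]
(-40, 0) 8897 [[-33.0, -7.8, -27.3], [18.8, 0.1, -24.9], [58.1, 7.9, -19.4]]
lid 0.97 40.41642188850028 disc ((478.592529296875, 225.75897216796875), 65.34429931640625) plane [ 1.8000e-02 -2.7000e-02  4.0162e+01] loop [478.7 226.7  80.2] -0.296362673995485 85.75943738841582 mid along [-36.70814399  35.49503679]
trivet 0.77 769 [489.0259463  281.29124849] [424.76872453 245.69423552] [544.50058826 296.69361962]
top disc 640 ((476.9696960449219, 222.43235778808594), 64.4464111328125) 39.891500463473676
lid 0.85 39.775556845519475 disc ((477.9734802246094, 225.11172485351562), 65.58824920654297) plane [ 1.800e-02 -2.800e-02  3.949e+01] loop [477.8 226.5  79.7] -0.2967470723481971 85.18674196957423 mid along [-36.21616125  35.54335956]
```

Call:
move_arm --increments '[{"tx": 0.07, "ty": -0.12, "tz": 0.3, "rx": 0, "ry": 0, "rz": 0, "gripper": -1}, {"tx": 0, "ty": 0, "tz": 0.4, "rx": 0, "ry": 0, "rz": 0, "gripper": -1}, {"tx": 0, "ty": 0, "tz": 0.3, "rx": 0, "ry": 0, "rz": 0, "gripper": -1}, {"tx": 0, "ty": 0, "tz": 0.2, "rx": 0, "ry": 0, "rz": 0, "gripper": -1}, {"tx": 0, "ty": 0, "tz": 0.2, "rx": 0, "ry": 0, "rz": 0, "gripper": -1}, {"tx": 0, "ty": 0, "tz": 0.15, "rx": 0, "ry": 0, "rz": 0, "gripper": -1}, {"tx": 0, "ty": 0, "tz": 0.15, "rx": 0, "ry": 0, "rz": 0, "gripper": -1}, {"tx": 0, "ty": 0, "tz": 0.15, "rx": 0, "ry": 0, "rz": 0, "gripper": -1}, {"tx": 0, "ty": 0, "tz": 0.15, "rx": 0, "ry": 0, "rz": 0, "gripper": -1}, {"tx": 0, "ty": 0, "tz": 0.15, "rx": 0, "ry": 0, "rz": 0, "gripper": -1}, {"tx": 0, "ty": 0, "tz": 0.15, "rx": 0, "ry": 0, "rz": 0, "gripper": -1}, {"tx": 0, "ty": 0, "tz": 0, "rx": 0, "ry": 0, "rz": 0, "gripper": -1}]'

```text
clock: 24.4
eef_pos: [475.9, 227.3, 165.3]
tcp_rot: [3.14, -0.004, 1.271]
contact_force: [-0.6, 0.8, -2.2]
opening: 0.194
```

```bash
python3 l4.py w13|tail -1;python3 -c "
from h import *
print(r.sense()['contact_force'])"
```

```text
lid 0.82 21.03485069511987 disc ((476.13238525390625, 227.16920471191406), 65.39894104003906) plane [-4.0000e-03 -1.0000e-02  2.0708e+01] loop [476.3 227.9  60.9] -0.3070758891596965 66.5865442775611 mid along [-36.01059697  35.86808582]
[ 0.16503039 -0.11792455 -1.01379364]
```

Call:
move_arm --increments '[{"tx": 0, "ty": 0, "tz": 0.4, "rx": 0, "ry": 0, "rz": 0, "gripper": -1}, {"tx": 0, "ty": 0, "tz": 0.5, "rx": 0, "ry": 0, "rz": 0, "gripper": -1}, {"tx": 0, "ty": 0, "tz": 0.5, "rx": 0, "ry": 0, "rz": 0, "gripper": -1}, {"tx": 0, "ty": 0, "tz": 0.25, "rx": 0, "ry": 0, "rz": 0, "gripper": -1}, {"tx": 0, "ty": 0, "tz": 0, "rx": 0, "ry": 0, "rz": 0, "gripper": -1}, {"tx": 0, "ty": 0, "tz": 0, "rx": 0, "ry": 0, "rz": 0, "gripper": -1}]'

```text
clock: 25.35
eef_pos: [475.9, 227.3, 148.8]
tcp_rot: [3.14, -0.004, 1.271]
contact_force: [0.5, -0.1, -1.7]
opening: 0.191
```

Call:
move_arm --increments '[{"tx": 0.4, "ty": 0, "tz": 0, "rx": 0, "ry": 0, "rz": 0, "gripper": -1}, {"tx": 0.7, "ty": 0, "tz": 0, "rx": 0, "ry": 0, "rz": 0, "gripper": -1}, {"tx": 0.9, "ty": 0, "tz": 0, "rx": 0, "ry": 0, "rz": 0, "gripper": -1}, {"tx": 0.9, "ty": 0, "tz": 0, "rx": 0, "ry": 0, "rz": 0, "gripper": -1}, {"tx": 0.9, "ty": 0, "tz": 0, "rx": 0, "ry": 0, "rz": 0, "gripper": -1}, {"tx": 0.7, "ty": 0, "tz": 0, "rx": 0, "ry": 0, "rz": 0, "gripper": -1}, {"tx": 0, "ty": 0, "tz": 0, "rx": 0, "ry": 0, "rz": 0, "gripper": -1}, {"tx": 0, "ty": 0, "tz": 0, "rx": 0, "ry": 0, "rz": 0, "gripper": -1}]'

```text
clock: 26.15
eef_pos: [489.0, 270.4, 148.9]
tcp_rot: [3.14, -0.003, 1.272]
contact_force: [0.2, -0.2, -1.4]
opening: 0.194
```

```bash
python3 l4.py w14|tail -1;python3 -c "
from h import *
print(r.sense()['contact_force'])"
```

```text
lid 0.91 20.9409424535487 disc ((476.1585388183594, 227.2994384765625), 65.24628448486328) plane [-6.0000e-03 -1.5000e-02  2.0711e+01] loop [474.6 230.4  48.8] -0.30726676969058125 51.88641179648532 mid along [-34.30783123  39.4539816 ]
[-0.38702221  0.17767573 -1.44952827]
```

Call:
move_arm --increments '[{"tx": 0, "ty": 0, "tz": -2.5, "rx": 0, "ry": 0, "rz": 0, "gripper": -1}, {"tx": 0, "ty": 0, "tz": -4, "rx": 0, "ry": 0, "rz": 0, "gripper": -1}, {"tx": 0, "ty": 0, "tz": -4, "rx": 0, "ry": 0, "rz": 0, "gripper": -1}, {"tx": 0, "ty": 0, "tz": -4, "rx": 0, "ry": 0, "rz": 0, "gripper": -1}, {"tx": 0, "ty": 0, "tz": -3.6, "rx": 0, "ry": 0, "rz": 0, "gripper": -1}, {"tx": 0, "ty": 0, "tz": 0, "rx": 0, "ry": 0, "rz": -7.04, "gripper": -1}, {"tx": 0, "ty": 0, "tz": 0, "rx": 0, "ry": 0, "rz": -7.04, "gripper": -1}, {"tx": 0, "ty": 0, "tz": 0, "rx": 0, "ry": 0, "rz": -7.04, "gripper": -1}, {"tx": 0, "ty": 0, "tz": 0, "rx": 0, "ry": 0, "rz": -7.04, "gripper": -1}, {"tx": 0, "ty": 0, "tz": 0, "rx": 0, "ry": 0, "rz": -7.04, "gripper": -1}, {"tx": 0, "ty": 0, "tz": 0, "rx": 0, "ry": 0, "rz": 0, "gripper": -1}]'

```text
clock: 27.6
eef_pos: [488.6, 269.5, 330.0]
tcp_rot: [3.138, -0.002, 1.887]
contact_force: [0.5, 0.5, -0.7]
opening: 0.194
```

Call:
move_arm --increments '[{"tx": -3.84, "ty": -1.14, "tz": 0, "rx": 0, "ry": 0, "rz": 0, "gripper": -1}, {"tx": -3.84, "ty": -1.14, "tz": 0, "rx": 0, "ry": 0, "rz": 0, "gripper": -1}, {"tx": -3.84, "ty": -1.14, "tz": 0, "rx": 0, "ry": 0, "rz": 0, "gripper": -1}, {"tx": -3.84, "ty": -1.14, "tz": 0, "rx": 0, "ry": 0, "rz": 0, "gripper": -1}, {"tx": -3.84, "ty": -1.14, "tz": 0, "rx": 0, "ry": 0, "rz": 0, "gripper": -1}, {"tx": -3.84, "ty": -1.14, "tz": 0, "rx": 0, "ry": 0, "rz": 0, "gripper": -1}, {"tx": -3.84, "ty": -1.14, "tz": 0, "rx": 0, "ry": 0, "rz": 0, "gripper": -1}, {"tx": -3.84, "ty": -1.14, "tz": 0, "rx": 0, "ry": 0, "rz": 0, "gripper": -1}, {"tx": -3.84, "ty": -1.14, "tz": 0, "rx": 0, "ry": 0, "rz": 0, "gripper": -1}, {"tx": -3.84, "ty": -1.14, "tz": 0, "rx": 0, "ry": 0, "rz": 0, "gripper": -1}, {"tx": -3.84, "ty": -1.14, "tz": 0, "rx": 0, "ry": 0, "rz": 0, "gripper": -1}, {"tx": -3.84, "ty": -1.14, "tz": 0, "rx": 0, "ry": 0, "rz": 0, "gripper": -1}]'

```text
clock: 28.8
eef_pos: [500.9, -212.5, 328.6]
tcp_rot: [3.138, -0.002, 1.881]
contact_force: [0.7, 0.7, -1.7]
opening: 0.191
```

Call:
move_arm --increments '[{"tx": 0, "ty": 0, "tz": 0, "rx": 0, "ry": 0, "rz": 0, "gripper": -1}, {"tx": 0, "ty": 0, "tz": 0, "rx": 0, "ry": 0, "rz": 0, "gripper": -1}, {"tx": 0, "ty": 0, "tz": 0, "rx": 0, "ry": 0, "rz": 0, "gripper": -1}]'

```text
clock: 29.1
eef_pos: [501.1, -210.1, 328.4]
tcp_rot: [3.138, -0.003, 1.884]
contact_force: [-0.7, -0.2, -2.0]
opening: 0.193
```

Call:
move_arm --increments '[{"tx": 0, "ty": 0.08, "tz": 3, "rx": 0, "ry": 0, "rz": 0, "gripper": -1}, {"tx": 0, "ty": 0, "tz": 3.5, "rx": 0, "ry": 0, "rz": 0, "gripper": -1}, {"tx": 0, "ty": 0, "tz": 3.5, "rx": 0, "ry": 0, "rz": 0, "gripper": -1}, {"tx": 0, "ty": 0, "tz": 3, "rx": 0, "ry": 0, "rz": 0, "gripper": -1}, {"tx": 0, "ty": 0, "tz": 2, "rx": 0, "ry": 0, "rz": 0, "gripper": -1}, {"tx": 0, "ty": 0, "tz": 1.2, "rx": 0, "ry": 0, "rz": 0, "gripper": -1}, {"tx": 0, "ty": 0, "tz": 0.8, "rx": 0, "ry": 0, "rz": 0, "gripper": -1}, {"tx": 0, "ty": 0, "tz": 0.5, "rx": 0, "ry": 0, "rz": 0, "gripper": -1}, {"tx": 0, "ty": 0, "tz": 0.3, "rx": 0, "ry": 0, "rz": 0, "gripper": -1}, {"tx": 0, "ty": 0, "tz": 0, "rx": 0, "ry": 0, "rz": 0, "gripper": -1}, {"tx": 0, "ty": 0, "tz": 0, "rx": 0, "ry": 0, "rz": 0, "gripper": -1}]'

```text
clock: 30.2
eef_pos: [502.8, -210.1, 151.1]
tcp_rot: [3.137, -0.002, 1.885]
contact_force: [0.3, -0.7, -0.6]
opening: 0.191
```

Call:
move_arm --increments '[{"tx": 0, "ty": -0.05, "tz": 0.15, "rx": 0, "ry": 0, "rz": 0, "gripper": -1}, {"tx": 0, "ty": 0, "tz": 0.1, "rx": 0, "ry": 0, "rz": 0, "gripper": -1}, {"tx": 0, "ty": 0, "tz": 0, "rx": 0, "ry": 0, "rz": 0, "gripper": -1}, {"tx": 0, "ty": 0, "tz": 0, "rx": 0, "ry": 0, "rz": 0, "gripper": -0.3}, {"tx": 0, "ty": 0, "tz": 0, "rx": 0, "ry": 0, "rz": 0, "gripper": 0}, {"tx": 0, "ty": 0, "tz": 0, "rx": 0, "ry": 0, "rz": 0, "gripper": 0}, {"tx": 0, "ty": 0, "tz": 0, "rx": 0, "ry": 0, "rz": 0, "gripper": 0.1}, {"tx": 0, "ty": 0, "tz": -2, "rx": 0, "ry": 0, "rz": 0, "gripper": 0.1}, {"tx": 0, "ty": 0, "tz": -3, "rx": 0, "ry": 0, "rz": 0, "gripper": 0.1}, {"tx": 0, "ty": 0, "tz": -4, "rx": 0, "ry": 0, "rz": 0, "gripper": 0.1}, {"tx": 0, "ty": 0, "tz": -4, "rx": 0, "ry": 0, "rz": 0, "gripper": 0.1}, {"tx": 0, "ty": 0, "tz": 0, "rx": 0, "ry": 0, "rz": 0, "gripper": 0.1}]'

```text
clock: 31.4
eef_pos: [504.3, -211.7, 283.6]
tcp_rot: [3.131, 0.004, 1.885]
contact_force: [0.3, -0.7, 0.3]
opening: 0.55
```

```bash
python3 l3.py w15
python3 - <<'E'
from h import *
img,_=r.grab_frame('scene');save('s16',cv2.resize(img[150:400,240:400],None,fx=2.4,fy=2.4,interpolation=cv2.INTER_CUBIC)) 
m,C=cam('top');i2,dep=r.grab_frame('top');P=cloud(m,C,dep,np.ones(dep.shape,bool))
D=P[(P[:,2]>16)&(P[:,2]<28)&(abs(P[:,1]-226)<85)&(abs(P[:,0]-477)<85)];print('top disc',len(D),cv2.minEnclosingCircle(D[:,:2].astype(np.float32)),D.mean(0),np.linalg.lstsq(np.c_[D[:,:2]-D[:,:2].mean(0),np.ones(len(D))],D[:,2],rcond=None)[0].round(3))
a=cv2.resize(img[150:400,240:400],(384,600));b=cv2.resize(i2[205:290,195:270],None,fx=5,fy=5)
b=np.vstack([b,np.zeros((600-b.shape[0],b.shape[1],3),np.uint8)]);save('fin',np.hstack([a,b]))
E
```

```text
31.4 [ 504.3 -211.7  283.6] [3.131 0.004 1.885]
0.89 [300.3, 155.4, 330.4, 299.9]
ztop 176.1729179884189 tool y mid -3.1911283565249815 [-11.48883893   5.14088041] x ext [-51.63771886  60.35450457] ang [-0.32051318  0.94724406]
top disc 1050 ((474.287841796875, 227.50828552246094), 65.21160125732422) [473.7588057  225.90889921  21.31740607] [-1.0000e-03  3.0000e-03  2.1317e+01]
```

View pics/fin.png

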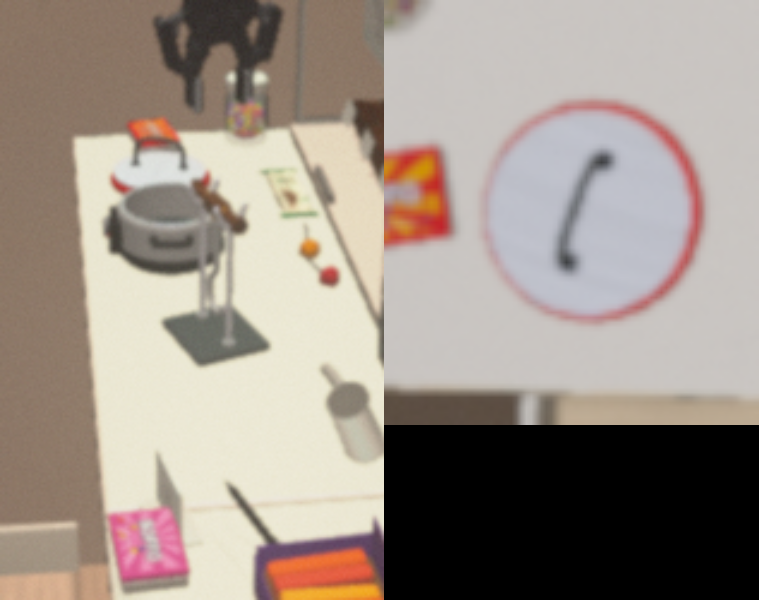

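```bash
python3 -c "
from h import *
print(r.sense()['clock'],r.sign_off())"
```

```text
the job is handed in; nothing more can be done
31.6 None
```

The job is handed in at 31.6 s, inside the 72 s limit. The lid is off the melter and on the trivet, and the lifter is back in its stand. I got no verdict back, so this rests on my own checks.

**What I did**
1. Picked the lifter up by its shank and laid its handle in the U's of the stand, tilted about 45° from upright. I let go and it swung hook-down.
2. Took it again by the square grip and passed the hook under the lid's loop from the left.
3. Lifted the lid, carried it across and lowered it slowly onto the trivet.
4. Unhooked the lifter and hung it back in the stand.

**Last checks**
- **Lid position:** the lid is about 2 mm off the trivet's centre; the wrist and top cameras agree on this.
- **Lid level:** its top is at 21 mm, which is the height it should have when seated, and it lies level. The top camera shows a slope below 0.005 and the wrist camera up to 0.015.
- **Lifter:** the handle is in the U's at the right height, with the hook hanging down.
- **Gripper:** it is open and about 120 mm above the stand, touching nothing.
- **Other items:** I moved nothing near the jar, tin or scoop. I saw them in place in the last pictures but did not measure them.

**What was off**
- **Tilt while hanging:** the lid measured between 2° and 3.5° off level in the air, and it settled flat on the trivet.
- **First hanging:** the near prongs pushed on the handle with about 17 N, so I moved it forward a few millimetres before letting go.
- **Refused moves:** my first move calls were rejected because the rows lacked some fields. The arm did not move.

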